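# Latch the autosampler cover and hold its recessed reset

## Task

Swing the turnbutton on the autosampler fully across the edge of the vial cover so that the cover is secured; only then lift the reset stylus out of its stand, reach its thin end down through the small round hole in the autosampler's top and press the recessed reset button fully down. Finish while still holding the stylus with the button down: do not let go. Leave the jar, the tube rack and the pipette where they are.

Things in the scene. Friction and masses are not known exactly. Their poses are not given: they have to be found in the camera images.
- sampler: fixed white box 220 (x) x 280 (y) x 70 mm high, origin at the centre of its underside; flat top (deck) 70 mm above the bench. On it a closed cover, a white frame round a clear sheet over blue vial caps, 146 (x) x 160 (y) x 12 mm high, centred at (33, 50) mm in this frame, front edge at x = -40 mm. The -y part is a bare panel with black vent slots, a display and, nearest the robot, the reset hole
- turnbutton (a joint): flat steel bar 46 mm long, 14 wide, swinging level on a vertical pivot on the deck in front of the cover. 0 = bar along the cover's front edge, pointing to the sampler's +y (cover free); grows clockwise seen from above; pi/2 = hard stop, bar to the sampler's +x, across the cover's frame (secured). Starts between 0 and 0.45; stays where left, friction 0.04 N m
- turnbutton_pivot (a point): point on the turnbutton's pivot axis at the height of the bar's upper face, 18 mm above the deck; at (-62, 30, 88) mm in the sampler's frame. The axes are the sampler's
- turnbutton_post (a point): centre of the top of the round black post that stands upright on the bar, 40 mm from the pivot axis: diameter 12 mm, 28 mm tall above the bar, top 46 mm above the deck. Pinch or push it to swing the bar
- reset_hole (a point): centre of the mouth of the reset hole, level with the deck (70 mm above the bench), at (-50, -95, 70) mm in the sampler's frame: straight vertical round hole, 17 mm in diameter, with a thin flat grey ring round its mouth. The button's top lies 28 mm below the mouth
- reset_button (a joint): how far the recessed reset button (flat grey cap, 14 mm in diameter, at the bottom of the hole) is pressed down: 0 = released, 0.006 m = fully down on its stop. Spring return: 1 N to start it, 5 N fully down
- stand: stylus stand: fixed white square block 70 x 70 mm, 64 mm high, origin at the centre of its underside; a vertical 13 mm hole right through its centre takes the stylus's shaft. Stands to the left or right of the sampler, the jar on the other side
- stylus: loose, about 50 g, upright in the stand, thin end down. Origin at the centre of the thin end's tip, z up towards the handle. Round steel shaft 8 mm in diameter (z 0 to 60 mm), then a square black handle 18 x 18 mm (z 60 to 130 mm), sides along its x and y. The handle's foot rests on the stand, so the tip is 4 mm above the bench
- jar: bystander: clear round jar with a white cap, 64 mm in diameter, 110 mm tall, origin at the centre of its underside
- tube_rack: bystander: white rack 70 x 130 mm with eight blue-capped tubes, 96 mm tall, origin at the centre of its underside
- pipette: bystander: white hand pipette lying on the bench, 240 mm long along its x (-115 to +124 mm), 26 mm high, origin on the bench under it
Not all that is in view belongs to the job. Several things look just like the stylus: the one meant starts farthest from the robot's base.

How it is judged:
By the outcome, as a careful person would: the job done as asked, in the order asked, and still so for the second after the job is handed in, while the arm keeps its last pose, push and grip.
It also fails if it takes over 61 s, if anything falls off the work surface, if the arm or the gripper's body presses on something with over 40 N, if the wrist force passes 120 N, or if a joint passes its speed limit or range.

## Robot

A 6-joint arm with a two-finger parallel gripper is mounted at the origin on the work surface. World frame = base frame: x ahead of the robot, y to its left, z up, the work surface at z = 0. Lengths are in m, angles in rad, forces in N, time in s.
With the tool pointing down it reaches from about 0.375 to 0.9 m from the base axis. Payload 3.1 kg.
Tool frame: the origin (TCP) lies at the centre of the arm's flange, where the gripper is bolted on; the fingertips stand 173 mm ahead of it and the grasp point (between the pads) lies 155 mm ahead of it; z points along the fingers, x is the direction in which the jaws open and shut, and the axes are right-handed (so a half turn about z gives the same grasp; the last joint's range is limited). The gripper opens to 85 mm and grips with 20 to 120 N. Pads are 22 mm wide; open, the fingers measure 114 mm over their backs; the gripper's body (76 mm by 85 mm) begins 54 mm behind the grasp point. The pads swing forward as they close: fully open they stand 13 mm farther back than shut.
Start: joints at [-1.413, 0.527, 1.433, -0, 1.181, -0.178], TCP at [0.206, -0.59, 0.405] pointing down, gripper open.
Joint ranges: [-3.08, 3.08], [-0.75, 2.2], [0.22, 2.44], [-1.43, 4.57], [0, 2.65], [-2.85, 2.85]. Speed limits (rad/s): [2.79, 2.79, 3.14, 3.14, 3.14, 3.14].

## Interface

Orientations are given as a unit quaternion [x, y, z, w].
In Python, from station import manip gives the robot as it stands.
- The arm moves only by the shell command python3 -m jog 'ROWS' [OPENING] [FORCE]. ROWS is JSON, a list that holds one entry, the list of rows, each a list of 4 numbers: the shift along the world's x, y, z in mm, then the turn about the world's z in degrees. A call has exactly 8 rows; each row shifts and turns the commanded pose from where the row before left it; what a row does not reach is not made up. A row lasts 1/8 s, in which the tool goes at most 62.5 mm and 10.7 degrees, less where a joint would pass 70% of its speed; a pose out of reach is approached as far as the arm can. A call is refused whole if a number of a shift passes 62.5 or a number of a turn 10.7, either way. A call with a gripper value outside its range is refused whole. OPENING is the opening in per cent of the stroke, from 0 (shut) to 100 (fully open), set as the call begins (- or left out, the last holds). The fingers move at their own pace and stop on an object; FORCE is the grip in N (left out, the last holds). Time passes only in rows, so rows that do not move let the fingers close, or fill a call up. It gives the time, the measured TCP pose, the force and the opening at its end, in the units of the state.
- manip.sense(): the state, without advancing time (a new reading comes with each control period).
- manip.snapshot(name): name is "scene" or "top"; returns the picture (420x560x3 uint8, red, green, blue); there is no depth.
- manip.camera_info(name): a dict with "fx", "fy", "cx", "cy" (pixels), "k1" (the pictures are not rectified: a ray, as slopes to the right and down, at radius r is drawn at 1 + k1 r^2 times it, then the intrinsics apply), "R" (3x3) and "t" (3): a world point X has camera coordinates R X + t. Camera axes: x right, y down, z forward; pixel columns grow to the right and rows downward; lengths in m; the calibration is good to about 2 mm. A picture is of the moment at which its call begins. camera_info takes no time and is no camera call.
- manip.sign_off(): hands the job in, once; it reports no verdict.
The state is a dict: "t": time; "q": joint angles; "qd": joint speeds; "tau": joint torques, N m; "tcp_pos": TCP position; "tool_rot": TCP orientation; "force": force on the tool from outside, world axes, zero at the start; "ft_torque": the same for the moment, N m; "finger_gap": opening from 0.0 (shut) to 1.0 (fully open).
Only numpy, scipy, OpenCV 4.12 (cv2) and the standard library are available. Lean on these libraries where they do the work, as an engineer would, in place of code of your own. Each camera call takes 0.05 s, during which the arm holds its last target. There are 200 camera calls.

## Working session

There is one attempt and no reset: what is moved stays moved. The work goes in short steps, Python scripts to look and compute and a shell command to move; the robot and the scene stay as the last step left them, time stands still between calls to the robot, and variables do not carry over. Pictures are saved under pics/ and viewed, about 8 in all and at most 12, crops included, and the job is handed in when it is done.

```bash
mkdir -p pics
cat > h.py <<'E'
import numpy as np, cv2
from station import manip
def shot(n,f,crop=None,s=1):
    im=manip.snapshot(n)[:,:,::-1]; cv2.imwrite(f'pics/raw_{f}.png',im)
    if crop: im=im[crop[1]:crop[3],crop[0]:crop[2]]
    cv2.imwrite(f'pics/{f}.png',cv2.resize(im,None,fx=s,fy=s,interpolation=cv2.INTER_CUBIC))
def ray(n,u,v):
    c=manip.camera_info(n); K=np.array([[c['fx'],0,c['cx']],[0,c['fy'],c['cy']],[0,0,1.]])
    p=cv2.undistortPoints(np.array([[[u,v]]],float),K,np.array([c['k1'],0,0,0.]))[0,0]
    R=np.array(c['R']);t=np.array(c['t']); return -R.T@t, R.T@np.array([p[0],p[1],1])
def onz(n,u,v,z):
    o,d=ray(n,u,v); return o+d*(z-o[2])/d[2]
def tri(u1,v1,u2,v2):
    o1,d1=ray('scene',u1,v1);o2,d2=ray('top',u2,v2)
    A=np.c_[d1,-d2];s=np.linalg.lstsq(A,o2-o1,rcond=None)[0]
    a=o1+s[0]*d1;b=o2+s[1]*d2; return (a+b)/2,np.linalg.norm(a-b)
def proj(n,X):
    c=manip.camera_info(n);K=np.array([[c['fx'],0,c['cx']],[0,c['fy'],c['cy']],[0,0,1.]])
    R=np.array(c['R']);return cv2.projectPoints(np.array(X,float).reshape(-1,3),cv2.Rodrigues(R)[0],np.array(c['t'],float),K,np.array([c['k1'],0,0,0.]))[0].reshape(-1,2)
E
python3 - <<'E'
from h import *
shot('scene','s0',s=1.4);shot('top','t0',s=1.4)
for n in('scene','top'):
    c=manip.camera_info(n);print(n,c['fx'],c['k1'],-np.array(c['R']).T@np.array(c['t']))
print(manip.sense())
E
```

```text
scene 527.0319672553537 -0.16356322240121465 [1.04059579 0.58393867 1.01608709]
top 487.60949770630714 -0.04242220539642307 [0.39073007 0.02050644 1.27924323]
{'t': 0.1, 'q': array([-1.41351576e+00,  5.28375082e-01,  1.43376878e+00,  3.86779481e-06,
        1.18136504e+00, -1.78487711e-01]), 'qd': array([ 0.00144822, -0.00332192, -0.00189639, -0.00062511, -0.00058859,
        0.00142099]), 'tau': array([ 8.73199838e-05, -4.43304062e+01, -1.78587073e+01, -2.85189917e-04,
        3.88098881e-03,  4.01675578e-06]), 'tcp_pos': array([ 0.2059215 , -0.58978244,  0.40383169]), 'tool_rot': array([ 8.15319579e-01, -5.79010420e-01, -6.68996373e-04, -6.85892889e-04]), 'force': array([ 0.469056  ,  0.18729706, -0.24922601]), 'ft_torque': array([ 0.01035803,  0.00246635, -0.00920575]), 'finger_gap': 1.0026316588327728}
```

View pics/s0.png

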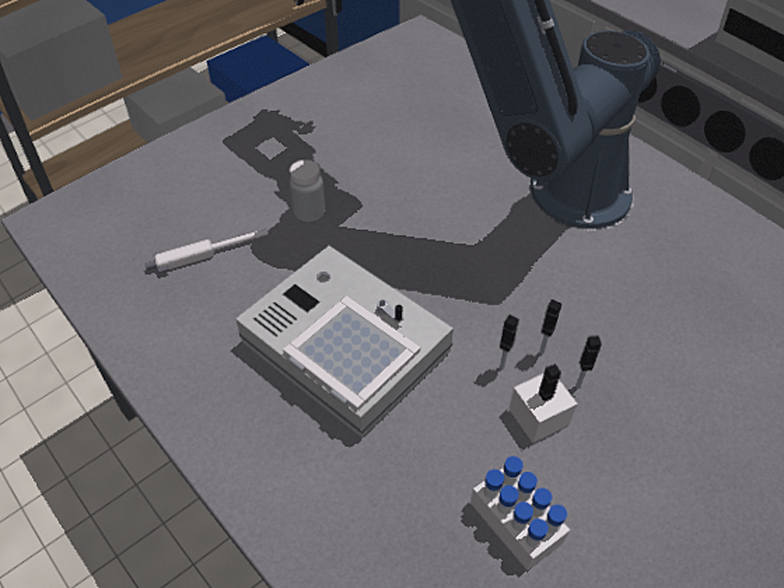

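View pics/t0.png

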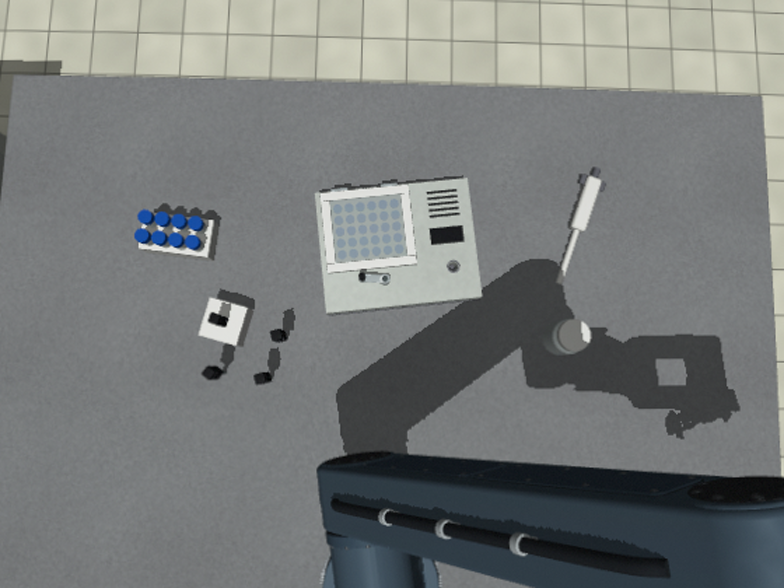

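The scene view has four stylus lookalikes: (550,381) in the stand, (509,333), (551,317) and (590,352). In the top view they are at (218,320), (279,336), (263,378) and (212,372). The one in the stand fits the description, since it is in the stand and looks farthest from the base. I'll check that with an enlarged crop and by calculation.

Run:
```python
from h import *
im=cv2.imread('pics/raw_t0.png')
a=cv2.resize(im[195:285,135:215],None,fx=5,fy=5,interpolation=cv2.INTER_CUBIC)   #400x450
b=cv2.resize(im[120:232,222:350],None,fx=3.1,fy=3.1,interpolation=cv2.INTER_CUBIC) 
s=np.zeros((450,800,3),np.uint8); s[:,:400]=a; s[:b.shape[0],400:400+b.shape[1]]=b[:,:400]
cv2.imwrite('pics/c1.png',s)
im=cv2.imread('pics/raw_s0.png')
cv2.imwrite('pics/c2.png',cv2.resize(im[170:320,165:425],None,fx=3,fy=3,interpolation=cv2.INTER_CUBIC))
```

```text
(no output)
```

View pics/c1.png

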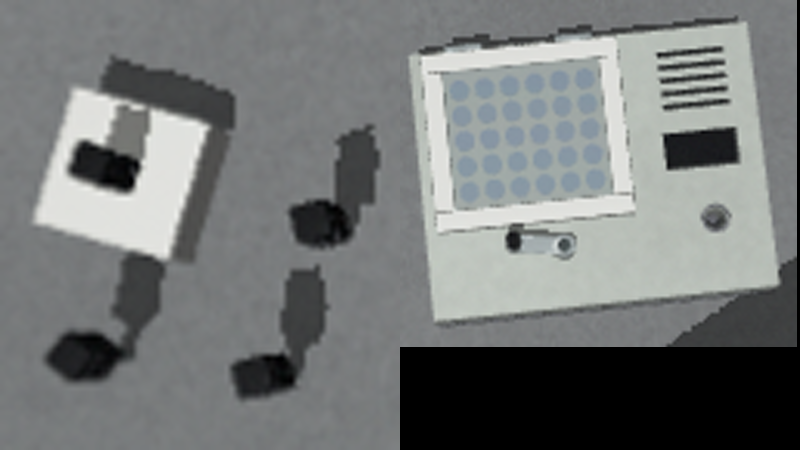

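View pics/c2.png

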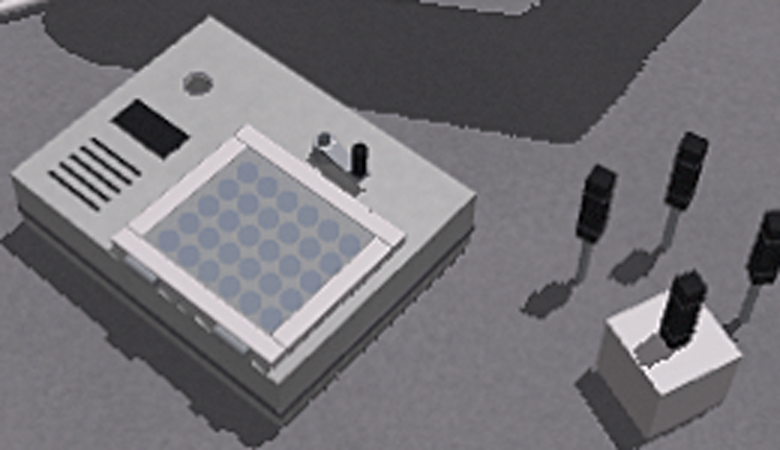

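The crop shows one stylus standing in the stand, with its handle at about (90–120,165) in the left panel. The other three stand free on the bench. The turnbutton post is at about (513,237), the pivot at (565,243) and the hole at (715,217). Next I'll fit the poses.

```bash
cat > fit.py <<'E'
from h import *
from scipy.optimize import least_squares
L=lambda x,y:(135+x/5-.4,195+y/5-.4); Rr=lambda x,y:(222+(x-400)/3.1-.3,120+y/3.1-.3); S=lambda x,y:(165+x/3-.3,170+y/3-.3)
def world(p,X):
    c,s=np.cos(p[2]),np.sin(p[2]); X=np.array(X,float)/1000
    return X@np.array([[c,s,0],[-s,c,0],[0,0,1]])+[p[0],p[1],0]
def fit(obs,p0):
    f=lambda p:np.concatenate([proj(n,world(p,X))[0]-uv for n,X,uv in obs])
    r=least_squares(f,p0,loss='soft_l1'); return r.x,f(r.x).reshape(-1,2).round(1)
if __name__=='__main__':
    P={'h':(-50,-95,70),'p':(-62,30,88),'a':(-40,130,82),'b':(-40,-30,82),'c':(106,-30,82),'d':(106,130,82)}
    T={'h':(715,217),'p':(565,243),'a':(438,230),'b':(635,211),'c':(618,40),'d':(422,57)}
    C={'h':(198,84),'p':(323,140),'b':(245,128),'a':(405,238),'d':(275,355),'c':(113,240)}
    p,r=fit([('top',P[k],Rr(*T[k])) for k in P]+[('scene',P[k],S(*C[k])) for k in P],[.65,0,0])
    print('sampler',p,np.degrees(p[2]));print(r.tolist())
    for k in 'hp': print(k,world(p,P[k]))
    post=tri(*S(360,148),*Rr(513,237));print('post',post)
    d=post[0]-world(p,P['p']);print('bar ang (cw from +y)',np.pi/2-(np.arctan2(d[1],d[0])-p[2]),np.linalg.norm(d[:2]))
    Q=[('top',(35,35,64),L(72,87)),('top',(35,-35,64),L(212,123)),('top',(-35,-35,64),L(172,262)),('top',(-35,35,64),L(34,222)),
       ('scene',(-35,-35,64),None)]
    q0=None
    q,r=fit(Q[:4],[.45,.4,-.2]);print('stand',q,np.degrees(q[2]));print(r.tolist())
    print('stand corners scene c2', [((proj('scene',world(q,X))[0]-[165,170])*3).round().tolist() for X in [(35,35,64),(35,-35,64),(-35,-35,64),(-35,35,64)]])
    for n,(x,y) in {'meant':(90,163),'d1':(70,357),'d2':(255,376),'d3':(310,222)}.items(): 
        w=onz('top',*L(x,y),.134);print(n,w,np.hypot(*w[:2]))
    print('handle by scene',onz('scene',*S(691,284),.134))
    for n,uv in {'jar':(572,337),'rackA':(146,216),'rackB':(193,242)}.items(): print(n,onz('top',uv[0]/1.4,uv[1]/1.4,.1))
E
python3 fit.py
```

```text
sampler [ 0.61030998 -0.01615439  0.1304401 ] 7.473667151916655
[[0.3, 0.2], [-0.2, 0.8], [-0.4, 0.8], [0.3, 0.2], [-0.8, -1.5], [-0.8, -0.6], [-0.5, 0.1], [0.2, 0.2], [0.5, -1.7], [0.5, -1.8], [-1.0, -0.6], [-1.3, 2.5]]
h [ 0.57309144 -0.11685087  0.07      ]
p [0.54493457 0.00552638 0.088     ]
post (array([0.54616912, 0.04658815, 0.11814671]), np.float64(0.0017449506001965302))
bar ang (cw from +y) 0.1604967614257169 0.04108032170528351
stand [ 0.46505505  0.29112992 -0.23517063] -13.474284544038886
[[0.6, 0.1], [-0.5, 0.1], [-0.3, -0.5], [0.2, 0.3]]
stand corners scene c2 [[659.0, 394.0], [603.0, 319.0], [682.0, 281.0], [739.0, 352.0]]
meant [0.46520226 0.29102812 0.134     ] 0.5487353763435058
d1 [0.37479893 0.29568247 0.134     ] 0.4773912044683273
d2 [0.36808403 0.20941131 0.134     ] 0.4234842991766277
d3 [0.4400503  0.18680803 0.134     ] 0.47806015216693104
handle by scene [0.46568027 0.29368269 0.134     ]
jar [ 0.44865895 -0.32244427  0.1       ]
rackA [0.64398573 0.4277801  0.1       ]
rackB [0.59959037 0.34228052 0.1       ]
```

The fit is consistent: the stand and scene views agree, and the stylus meant is 0.549 m from the base against 0.48 m or less for the lookalikes. I'm moving above the post and turning the jaws to -13.5°.

```bash
python3 -m jog '[[[21,40,0,3.6],[21,40,0,3.6],[21,40,0,3.6],[21,40,0,3.6],[21,40,0,3.6],[21,40,0,3.6],[21,40,0,3.6],[21,40,0,3.6]]]' 45 40; python3 -m jog '[[[21,40,0,3.6],[21,40,0,3.6],[21,40,0,3.6],[21,40,0,3.6],[21,40,-10,3.6],[21,40,-20,3.6],[21,40,-20,3.6],[21,40,-20,3.6]]]'
```

```text
t: 1.1
tcp_pos: [0.3744, -0.2686, 0.4045]
tool_rot: [0.934, -0.357, -0.0, -0.0]
force: [0.8, 0.0, -0.5]
finger_gap: 0.451
t: 2.1
tcp_pos: [0.5424, 0.0514, 0.3338]
tool_rot: [0.994, -0.113, -0.0, 0.0]
force: [1.3, 0.1, 0.1]
finger_gap: 0.45
```

```bash
python3 -m jog '[[[4,-5,0,0],[0,0,-15,0],[0,0,-15,0],[0,0,-15,0],[0,0,-15,0],[0,0,-5,0],[0,0,0,0],[0,0,0,0]]]' ; python3 -m jog '[[[0,0,0,0],[0,0,0,0],[0,0,0,0],[0,0,0,0],[0,0,0,0],[0,0,0,0],[0,0,0,0],[0,0,0,0]]]' 0 25
python3 - <<'E'
from h import *
shot('top','t1',(230,130,350,230),4);shot('scene','s1',(230,130,350,260),4)
a=cv2.imread('pics/t1.png');b=cv2.imread('pics/s1.png')[:400]
cv2.imwrite('pics/v1.png',cv2.resize(np.hstack([a,b]),(800,333)))
E
```

```text
t: 3.1
tcp_pos: [0.5462, 0.045, 0.2701]
tool_rot: [0.993, -0.115, 0.001, 0.0]
force: [0.2, 0.4, 0.7]
finger_gap: 0.45
t: 4.1
tcp_pos: [0.5462, 0.045, 0.2701]
tool_rot: [0.993, -0.115, 0.001, -0.0]
force: [0.0, 0.4, 5.4]
finger_gap: 0.123
```

View pics/v1.png

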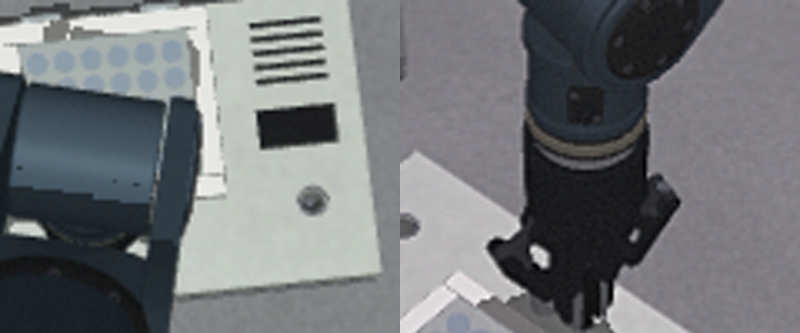

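The top crop is hidden by the arm apart from the hole and display. The scene crop shows the fingers shut at the post, and the gap of about 10.5 mm fits the 12 mm post. I'm swinging along the arc and turning the tool with it.

```bash
python3 -m jog '[[[7,-0.8,2,-10],[6.7,-2,0,-10],[6.2,-3.1,0,-10],[5.6,-4.1,0,-10],[4.8,-5.1,0,-10],[3.9,-5.8,0,-10],[2.7,-6.4,0,-10],[1.8,-7.5,0,-10]]]' ; python3 -m jog '[[[0.5,-3,0,0],[0.3,-3,0,0],[0,-1,0,0],[0,0,0,0],[0,0,0,0],[0,0,0,0],[0,0,0,0],[0,0,0,0]]]'
```

```text
t: 5.2
tcp_pos: [0.5853, 0.0112, 0.2706]
tool_rot: [-0.685, 0.729, 0.001, 0.002]
force: [3.4, 6.6, -4.0]
finger_gap: 0.12
t: 6.2
tcp_pos: [0.5857, 0.0081, 0.2706]
tool_rot: [-0.686, 0.728, 0.004, 0.004]
force: [5.7, 19.1, -3.8]
finger_gap: 0.126
```

The bar is against its stop, with 19 N reaction. I'm opening, rising and moving toward the stand, then looking.

```bash
python3 -m jog '[[[0,0,0,0],[0,0,0,0],[0,0,0,0],[0,0,0,0],[0,0,20,0],[0,0,40,0],[0,0,40,0],[0,0,40,0]]]' 45 40; python3 -m jog '[[[-14,34,0,0],[-14,34,0,0],[-14,34,0,0],[-14,34,0,0],[-14,34,0,0],[0,0,0,0],[0,0,0,0],[0,0,0,0]]]'
python3 - <<'E'
from h import *
shot('top','t2',(230,130,350,230),4);shot('scene','s2',(220,170,440,320),2)
a=cv2.imread('pics/t2.png')[:300,:400];b=cv2.imread('pics/s2.png')
cv2.imwrite('pics/v2.png',np.hstack([a,b[:300,:400]]))
E
```

```text
t: 7.2
tcp_pos: [0.5852, 0.0027, 0.413]
tool_rot: [-0.687, 0.727, 0.0, -0.0]
force: [-0.1, -0.8, -0.6]
finger_gap: 0.45
t: 8.2
tcp_pos: [0.516, 0.1722, 0.4117]
tool_rot: [-0.687, 0.727, -0.0, 0.0]
force: [0.5, 0.5, -1.0]
finger_gap: 0.45
```

View pics/v2.png

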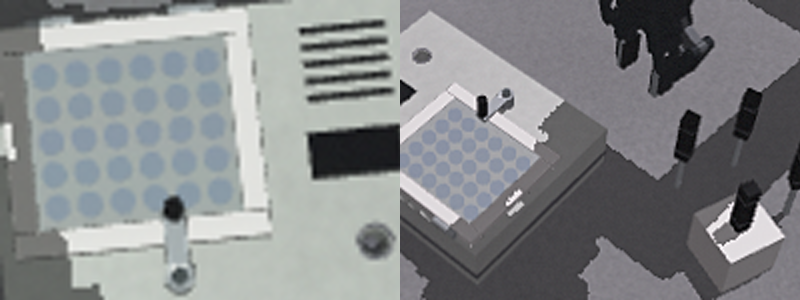

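The top crop shows the bar across the cover frame: pivot at (180,276), post at (174,207). I'll compute its angle and also fit the stylus position and handle yaw from the silhouettes.

Run:
```python
from fit import *
p=[0.61031,-0.016154,0.13044]
U=lambda x,y:(230+x/4-.4,130+y/4-.4)
a=onz('top',*U(174,207),.116);b=onz('top',*U(180,276),.088);d=a-b
print('bar',np.pi/2-(np.arctan2(d[1],d[0])-p[2]),np.linalg.norm(d[:2]),a,b)
ims={'top':('raw_t0',(135,210,180,245),55),'scene':('raw_s0',(375,255,410,290),55)}
V=[(x,y,z) for x in(-9,9) for y in(-9,9) for z in(64,134)]
K=8;data={}
for n,(f,(x0,y0,x1,y1),th) in ims.items():
    g=cv2.cvtColor(cv2.imread(f'pics/{f}.png'),cv2.COLOR_BGR2GRAY)[y0:y1,x0:x1]
    g=cv2.resize(g,None,fx=K,fy=K,interpolation=cv2.INTER_CUBIC)
    m=(g<th).astype(np.uint8)
    k,l,st,_=cv2.connectedComponentsWithStats(m)
    print(n,st[1:].tolist()); data[n]=(m,(x0,y0))
def cost(q,n):
    m,(x0,y0)=data[n]; uv=((proj(n,world(q,V))-[x0,y0]+.5)*K).astype(np.int32)
    h=cv2.convexHull(uv.reshape(-1,1,2));r=np.zeros_like(m);cv2.fillConvexPoly(r,h,1)
    return (r^m).sum()/r.sum()
for yaw in range(-45,45,6):
    o=[]
    for n in ('top','scene'):
        best=min((cost((.4655+dx,.2915+dy,np.radians(yaw)),n),dx,dy) for dx in np.arange(-.006,.0061,.002) for dy in np.arange(-.006,.0061,.002)); o+=np.round(best,3).tolist()
    print(yaw,o)
```

```text
bar 1.5739111324882722 0.0386068528501499 [0.58400821 0.01085798 0.116     ] [0.54571388 0.00595562 0.088     ]
top [[319, 13, 4, 3, 11], [335, 21, 4, 3, 12], [115, 109, 107, 75, 5106]]
scene [[62, 4, 7, 11, 55], [47, 21, 14, 16, 98], [80, 43, 123, 209, 15727], [32, 44, 13, 10, 82], [18, 58, 1, 1, 1], [8, 65, 4, 3, 11], [275, 178, 5, 7, 28], [250, 186, 21, 30, 299], [273, 198, 7, 6, 37]]
-45 [0.38, 0.0, 0.0, 0.176, -0.002, 0.0]
-39 [0.369, 0.0, 0.0, 0.192, 0.0, 0.002]
-33 [0.353, 0.0, 0.0, 0.203, 0.0, 0.002]
-27 [0.329, 0.0, 0.0, 0.217, 0.0, 0.002]
-21 [0.299, 0.002, 0.0, 0.219, 0.0, 0.002]
-15 [0.283, 0.0, -0.002, 0.222, -0.002, 0.0]
-9 [0.307, 0.0, -0.002, 0.216, 0.0, 0.0]
-3 [0.338, 0.0, 0.0, 0.203, -0.002, 0.0]
3 [0.358, 0.0, 0.0, 0.192, -0.002, 0.0]
9 [0.376, 0.0, 0.0, 0.176, -0.002, 0.0]
15 [0.386, 0.0, 0.0, 0.174, -0.002, 0.0]
21 [0.394, 0.0, 0.0, 0.215, -0.002, 0.0]
27 [0.402, 0.0, 0.0, 0.27, 0.0, 0.002]
33 [0.396, 0.0, 0.0, 0.216, 0.0, 0.0]
39 [0.392, 0.0, 0.0, 0.168, -0.002, 0.0]
```

Run:
```python
from fit import *
ims={'top':('raw_t0',(135,210,180,245)),'scene':('raw_s0',(375,255,410,290))}
V=[(x,y,z) for x in(-9,9) for y in(-9,9) for z in(64,134)]
K=8
for n,(f,(x0,y0,x1,y1)) in ims.items():
    g=cv2.cvtColor(cv2.imread(f'pics/{f}.png'),cv2.COLOR_BGR2GRAY)[y0:y1,x0:x1]
    if n=='top': print(g[12:25,8:32:1])
    g=cv2.resize(g,None,fx=K,fy=K,interpolation=cv2.INTER_CUBIC)
    for th in (65,75,90):
        m=(g<th).astype(np.uint8);k,l,st,_=cv2.connectedComponentsWithStats(m);m=(l==1+np.argmax(st[1:,4])).astype(np.uint8)
        def cost(q):
            uv=((proj(n,world(q,V))-[x0,y0]+.5)*K).astype(np.int32)
            r=np.zeros_like(m);cv2.fillConvexPoly(r,cv2.convexHull(uv.reshape(-1,1,2)),1);return (r^m).sum()/r.sum()
        print(n,th,st[1:,4].max(),[(y,)+tuple(np.round(min((cost((.4655+dx,.2915+dy,np.radians(y))),dx,dy) for dx in np.arange(-.004,.0041,.002) for dy in np.arange(-.004,.0041,.002)),3)) for y in range(-45,45,10)])
```

```text
[[125 124 121 148 207 223 224 217 211 211 218 222 224 155 117 117 118 117
  118 117 117 211 224 224]
 [128 126 124 181 219 223 220 156  82  74 149 200 213 148 116 116 118 118
  117 116 117 212 224 224]
 [126 124 127 200 223 224 184  94  29  29  24  53 101  98 104 115 117 118
  117 118 117 212 224 224]
 [124 123 150 207 224 224 144  44  28  27  29  29  26  21  28  92 107 109
  111 116 117 211 224 224]
 [123 124 182 220 224 220 133  29  29  26  28  30  30  27  13  24  16  28
   74 104 139 214 224 224]
 [125 130 199 224 223 186  99  29  30  31  30  31  31  19   9  11  11   8
   16  37 199 223 224 224]
 [124 150 207 223 224 147  47  30  29  28  31  32  28  12  13  11   7   8
   33  24 167 219 224 224]
 [122 177 218 223 224 154  62  35  31  33  33  32  23  13  18  12  11  10
   46  81 208 224 225 225]
 [129 183 219 224 223 202 151 102  72  51  37  31  18   6  10  12  13   9
   25 166 219 224 225 224]
 [149 206 224 223 224 223 223 199 163 135 101  59  26  15  10  10   8  13
   14 204 224 224 225 225]
 [175 217 224 223 223 223 224 223 224 224 199 145 117  98  85  51  27  23
   78 208 224 22
[... 2983 characters left out ...]
(0.0)), (25, np.float64(0.236), np.float64(0.0), np.float64(0.002)), (35, np.float64(0.171), np.float64(0.0), np.float64(0.002))]
scene 90 17373 [(-45, np.float64(0.111), np.float64(-0.002), np.float64(0.0)), (-35, np.float64(0.118), np.float64(-0.002), np.float64(0.0)), (-25, np.float64(0.122), np.float64(0.0), np.float64(0.002)), (-15, np.float64(0.125), np.float64(-0.002), np.float64(0.0)), (-5, np.float64(0.117), np.float64(-0.002), np.float64(0.0)), (5, np.float64(0.113), np.float64(0.0), np.float64(0.002)), (15, np.float64(0.144), np.float64(-0.002), np.float64(0.0)), (25, np.float64(0.256), np.float64(0.0), np.float64(0.002)), (35, np.float64(0.181), np.float64(0.0), np.float64(0.0))]
```

The bar is at 1.574 rad, so the cover is secured. The handle yaw is about -15°, from the sharp minimum in the top-view silhouette and its edges. I'm going over the stylus and down.

```bash
python3 -m jog '[[[-13,30,0,-3],[-13,30,0,-3],[-13,30,0,-3],[-12,29,0,-3],[0,0,-20,0],[0,0,-20,0],[0,0,0,0],[0,0,0,0]]]'
python3 - <<'E'
from h import *
shot('scene','s3',(340,130,440,330),3)
shot('top','t3',(120,170,240,290),3)
a=cv2.imread('pics/s3.png');b=cv2.imread('pics/t3.png');c=np.zeros((600,660,3),np.uint8);c[:600,:300]=a;c[:360,300:]=b
cv2.imwrite('pics/v3.png',c)
E
```

```text
t: 9.3
tcp_pos: [0.4651, 0.2919, 0.3722]
tool_rot: [-0.607, 0.794, -0.0, 0.0]
force: [-0.0, 0.4, 0.9]
finger_gap: 0.449
```

View pics/v3.png

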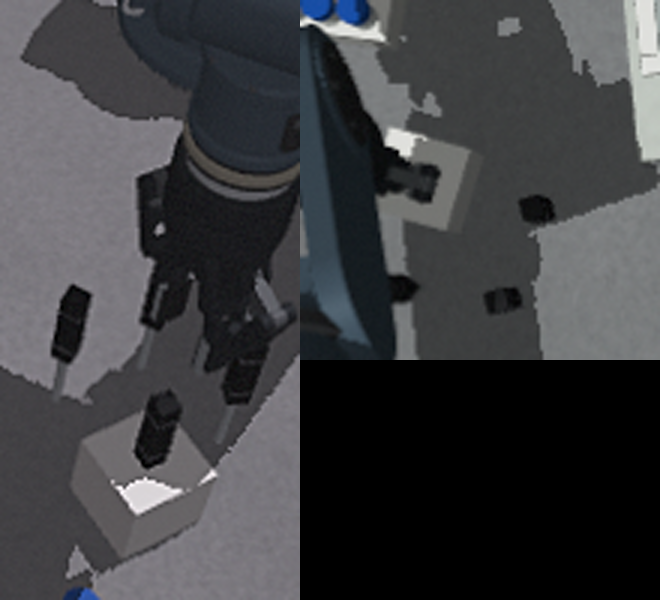

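The scene crop shows the fingers above and straddling the stylus, whose handle top is at (163,398). Nothing is in the way, so I'm descending and gripping.

```bash
python3 -m jog '[[[0,-1,-17,0],[0,0,-17,0],[0,0,-17,0],[0,0,-17,0],[0,0,-17,0],[0,0,-18,0],[0,0,0,0],[0,0,0,0]]]'; python3 -m jog '[[[0,0,0,0],[0,0,0,0],[0,0,0,0],[0,0,0,0],[0,0,0,0],[0,0,0,0],[0,0,0,0],[0,0,0,0]]]' 0 60
```

```text
t: 10.4
tcp_pos: [0.465, 0.2913, 0.2696]
tool_rot: [-0.608, 0.794, -0.0, 0.001]
force: [-0.3, 0.3, -0.2]
finger_gap: 0.444
t: 11.4
tcp_pos: [0.4649, 0.2913, 0.2697]
tool_rot: [-0.608, 0.794, -0.0, 0.001]
force: [0.1, -0.1, 6.2]
finger_gap: 0.202
```

The gap is about 17 mm, so the handle is held. I'm lifting, then taking a look.

```bash
python3 -m jog '[[[0,0,10,0],[0,0,15,0],[0,0,20,0],[0,0,25,0],[0,0,25,0],[0,0,25,0],[0,0,20,0],[0,0,10,0]]]'; python3 -m jog '[[[14,-50,0,0],[14,-51,0,0],[14,-51,0,0],[14,-51,0,0],[13,-51,0,0],[13,-51,0,0],[13,-51,0,0],[13,-51,0,0]]]';python3 -m jog '[[[0,0,-20,0],[0,0,-20,0],[0,0,-20,0],[0,0,-20,0],[0,0,0,0],[0,0,0,0],[0,0,0,0],[0,0,0,0]]]'
python3 - <<'E'
from h import *
shot('scene','s4',(190,130,290,230),4)
shot('top','t4',(260,130,360,230),4)
a=cv2.imread('pics/s4.png');b=cv2.imread('pics/t4.png')
cv2.imwrite('pics/v4.png',np.hstack([a,b]))
E
```

```text
t: 12.4
tcp_pos: [0.4643, 0.2912, 0.4206]
tool_rot: [-0.608, 0.794, -0.0, 0.001]
force: [0.1, -0.8, -0.7]
finger_gap: 0.204
t: 13.4
tcp_pos: [0.5724, -0.1175, 0.4185]
tool_rot: [-0.608, 0.794, 0.001, -0.0]
force: [0.5, 0.7, -0.1]
finger_gap: 0.2
t: 14.4
tcp_pos: [0.5726, -0.1159, 0.3395]
tool_rot: [-0.608, 0.794, -0.001, 0.0]
force: [0.2, -0.3, -0.8]
finger_gap: 0.202
```

View pics/v4.png

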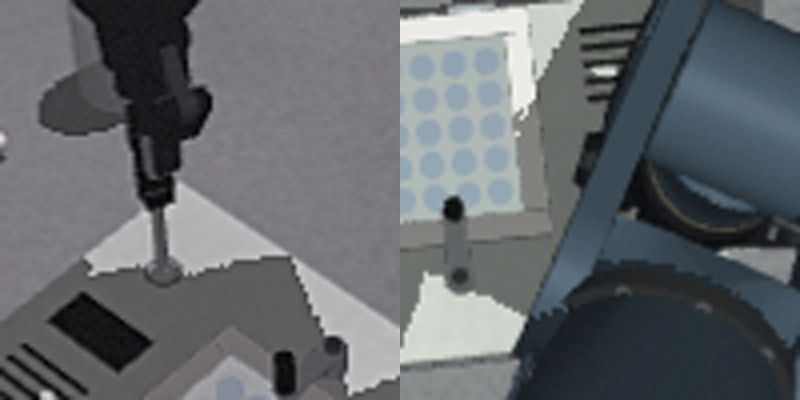

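The scene crop shows the shaft at x=157–161 reaching the hole ring, whose centre is at about (163,271). The bar is still across the frame. Next I'll compare with projections.

Run:
```python
from fit import *
f=lambda X:((proj('scene',X)[0]-[190,130]+.5)*4).round(1)
s=manip.sense();t=s['tcp_pos'];print(t)
print('hole',f([.5731,-.1169,.07]),'tip',f([t[0],t[1],.0738]),'shaft top',f([t[0],t[1],.1338]))
print('hole meas',onz('scene',190+163/4-.5,130+271/4-.5,.07))
im=cv2.imread('pics/raw_s4.png')
g=im.mean(2).round().astype(int);print(g[180:204,222:240])
```

```text
[ 0.57254247 -0.11585133  0.33923556]
hole [162.6 273.1] tip [164.  269.4] shaft top [156.9 200.3]
hole meas [ 0.5719071  -0.11804058  0.07      ]
[[127 129 137  97  36   8  12  11  10  22  48  92 176 183 181 180 180 182]
 [127 127 131 144  70  14  19  24  25 104 191 197 185 181 179 179 180 181]
 [123 124 124 161 129  58  44  80  69 187 191 182 179 181 180 180 181 181]
 [123 121 150 187 201 153  91  79  62 180 185 180 178 178 180 181 179 178]
 [124 148 179 184 188 168  97  75  62 177 185 180 176 179 177 178 178 178]
 [179 186 182 179 183 162  93  74  65 141 179 179 176 176 177 176 177 178]
 [183 181 179 178 181 192 104  74  68 140 180 178 177 176 178 178 179 180]
 [180 178 178 179 181 190 104  74  69 110 176 180 178 179 179 179 179 180]
 [179 179 180 179 178 190 108  75  73 113 175 180 177 177 178 179 177 177]
 [178 179 180 177 178 189 120  80  73 112 178 181 177 177 177 177 177 177]
 [179 180 178 177 179 187 122  81  74  85 179 184 180 176 176 177 175 177]
 [179 179 178 176 177 184 140  86  74  84 180 185 178 177 177 177 178 177]
 [178 178 177 176 178 185 139  85  75  59 179 184 177 177 176 178 178 179]
 [177 178 179 180 179 187 136  84  78  67 176 185 180 177 177 179 179 179]
 [175 177 178 179 182 187 144  88  79  74 112 153 179 181 179 177 179 178]
 [178 181 174 183 182 148 102  79  81  77 112 106 144 177 185 179 177 177]
 [179 182 101 171 128 132 130  86  80  82  84 103 107 133 181 185 180 182]
 [ 78  79  83  86  72 125  89  81  84 106  91  82  66 129 184 178 187 178]
 [ 89  90  91  94  60  87  82  87  81  88  88  83  84  84 180  95 176 100]
 [ 90  92  93  96  66  56  85  87  90  90  86  74  51  75  85  86  85  86]
 [ 92  92  93  95  84  67  62  72  76  77  68  53  68  93  94  91  90  91]
 [ 93  93  94  94  94  96  90  68  63  60  71  94  96  94  94  92  92  92]
 [ 94  93  93  93  92  93  96  95  96  97  95  95  93  93  92  93  92  91]
 [ 91  94  92  91  93  93  93  92  94  95  93  92  95  93  93  90  93  93]]
```

Tip and hole agree to about 1 mm, against 4.5 mm of clearance. I'm shifting 1 mm and inserting, with the grip at 90 N.

```bash
python3 -m jog '[[[0,-1,0,0],[0,0,-5,0],[0,0,-6,0],[0,0,-6,0],[0,0,-6,0],[0,0,-5,0],[0,0,0,0],[0,0,0,0]]]' 0 90; python3 -m jog '[[[0,0,-2,0],[0,0,-1,0],[0,0,-1,0],[0,0,-1,0],[0,0,-1,0],[0,0,0,0],[0,0,0,0],[0,0,0,0]]]'
```

```text
t: 15.5
tcp_pos: [0.5726, -0.1169, 0.3108]
tool_rot: [-0.608, 0.794, -0.0, 0.0]
force: [0.5, 0.6, -0.6]
finger_gap: 0.199
t: 16.5
tcp_pos: [0.5725, -0.1169, 0.3048]
tool_rot: [-0.608, 0.794, -0.0, 0.0]
force: [-1.1, -0.4, 2.2]
finger_gap: 0.203
```

The force is 2.2 N at a nominal 3 mm of travel, which matches the spring. I'm continuing to the stop.

```bash
python3 -m jog '[[[0,0,-1,0],[0,0,-1,0],[0,0,-1,0],[0,0,-1,0],[0,0,0,0],[0,0,0,0],[0,0,0,0],[0,0,0,0]]]'; python3 -m jog '[[[0,0,-1,0],[0,0,-1,0],[0,0,0,0],[0,0,0,0],[0,0,0,0],[0,0,0,0],[0,0,0,0],[0,0,0,0]]]'
```

```text
t: 17.5
tcp_pos: [0.5726, -0.1169, 0.3016]
tool_rot: [-0.608, 0.794, -0.0, 0.0]
force: [-1.8, 1.0, 7.5]
finger_gap: 0.197
t: 18.5
tcp_pos: [0.5727, -0.1169, 0.3012]
tool_rot: [-0.608, 0.794, -0.001, 0.0]
force: [-3.6, 0.8, 17.4]
finger_gap: 0.195
```

The motion stopped at a tip height of about 35.5 mm (the stop is at 36) with 17 N, so the button is down. One last look before handing in.

Run:
```python
from h import *
shot('scene','s5',s=1.4)
s=manip.sense();print(s['tcp_pos'],s['force'],s['finger_gap'])
```

```text
[ 0.5726811  -0.11687128  0.3012572 ] [-2.68084315  1.3039077  17.454007  ] 0.1987673916234531
```

View pics/s5.png

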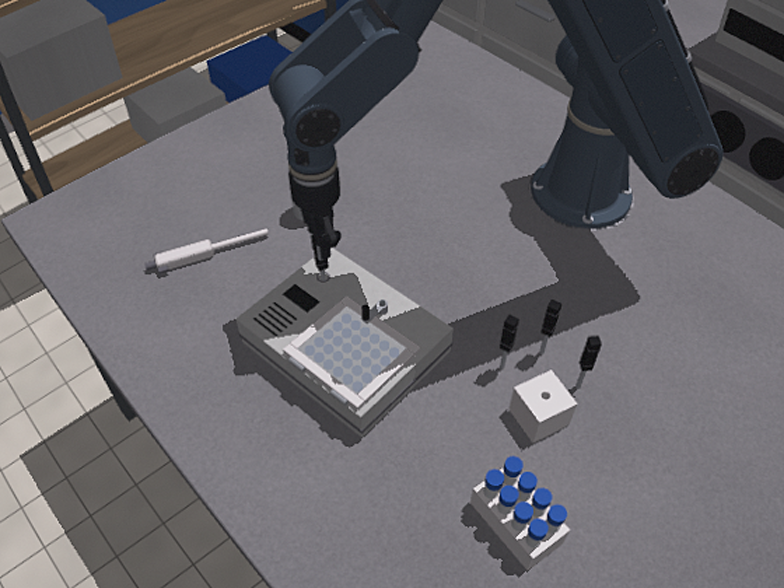

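The stylus is in the hole at (323,275) and the bar is across the frame, with the post at (366,313). The stand is empty, and the rack and pipette have not moved. The jar is mostly hidden behind the gripper.

```bash
python3 -c "
from station import manip; print(manip.sign_off())"
```

```text
the job is handed in; nothing more can be done
None
```

I secured the cover with the turnbutton first, then lifted the right stylus out of its stand and pressed the reset button down with it. I handed the job in at about 18.6 s, still gripping the stylus with the button held down.

- **Turnbutton:** it came up against its stop with 19 N of reaction. A picture taken after I let go measured it at 1.574 rad, against pi/2 for secured. The last picture still shows the bar across the cover frame.
- **Stylus:** I took the one in the stand, 0.549 m from the base; the three lookalikes are 0.48 m or nearer.
- **Reset button:** the tip stopped at about 35.5 mm above the bench, where the fully-down stop is at 36 mm. It held there at 17 N, well above the 5 N the spring needs. The tip height comes from the arm's position, since the button itself could not be seen.
- **Bystanders:** the rack and pipette look unmoved. The jar was mostly hidden behind the gripper in the last picture, so I could not check it fully.
- **Disagreement:** the two camera views did not agree on the angle of the stylus handle. The scene view could not settle it, so I used the top view (about -15°). The fingers closed to about 17 mm on the 18 mm handle and the lift was clean.

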